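Strip a stuck press cover off its plaster form

ROBOT

A 7-joint arm with a two-finger parallel gripper is mounted at the origin on the work surface. World frame = base frame: x ahead of the robot, y to its left, z up, the work surface at z = 0. Lengths are in mm, angles in rad, forces in N, time in s.
With the tool pointing down it reaches from about 350 to 900 mm from the base axis. Payload 19.9 kg.
Tool frame: the origin (TCP) lies midway between the tips of the shut fingers; the grasp point (between the pads) lies 19 mm behind it; z points along the fingers, y is the line along which they close (so a half turn about z gives the same grasp; the last joint's range is limited). The gripper opens to 94 mm and grips with 3 to 60 N. Pads are 16 mm wide; open, the fingers measure 119 mm over their backs; the gripper's body (75 mm by 177 mm) begins 78 mm behind the grasp point.
Start: joints at [1.198, 0.417, -0.01, 1.614, 0.005, 1.111, -0.053], TCP at [203.584, -590.891, 205.425] pointing down, gripper open.
Joint ranges: [-2.81, 2.81], [-0.39, 2.02], [-1.27, 1.25], [0.06, 2.57], [-1.19, 4.33], [0.19, 2], [-2.82, 2.82]. Speed limits (rad/s): [1.89, 1.89, 2.39, 2.39, 3.01, 3.01, 3.01].

INTERFACE

Orientations are given as a rotation vector (axis times angle).
In Python, from rig import arm gives the robot as it stands.
- The arm moves only by the shell command python3 -m handwheel 'ROWS' [FORCE]. ROWS is JSON, a list of rows, each a list of 7 numbers: the turn, a rotation vector about the tool's x, y, z scaled (see below), then the shift along the tool's x, y, z scaled (see below), then the opening, from -1 (shut) to 1 (fully open). In form: [[wx, wy, wz, tx, ty, tz, gripper], ...]. A call has 1 to 10 rows; each row is the pose to reach, as a shift and turn from the pose commanded when the call began, along the tool's axes at that moment; what a row does not reach only later rows make up. The controller multiplies each number of a shift by 0.4 m and each number of a turn by 45 degrees. A row lasts 1/10 s, in which the tool goes at most 50 mm and 8.59 degrees, less where a joint would pass 70% of its speed; a pose out of reach is approached as far as the arm can. A call with a number of a shift or a turn outside -1 to 1 is refused whole. A call with a gripper value outside its range is refused whole. The fingers move at their own pace and stop on an object; FORCE is the grip in N (left out, the last holds). Time passes only in rows, so rows that repeat a pose let the fingers close. It gives the time, the measured TCP pose, the force, the opening and the grip force at its end, in the units of the state.
- arm.observe(): the state, without advancing time (a new reading comes with each control period).
- arm.capture(name): name is "side" or "top" or "wrist"; returns the picture (420x560x3 uint8, red, green, blue); there is no depth.
- arm.get_calibration(name): a dict with "fx", "fy", "cx", "cy" (pixels), "extrinsics" (4x4, takes a point from world to camera coordinates). Camera axes: x right, y up, looking along -z (the intrinsics and any distortion apply to the point x, -y, -z); pixel columns grow to the right and rows downward; lengths in mm; the calibration is good to about 2 mm. A picture is of the moment at which its call begins: read the wrist's pose just before it. get_calibration takes no time and is no camera call; for the wrist camera it gives the pose at the moment of the call.
- arm.sign_off(): hands the job in; it is judged then, once.
Trained networks look in the newest picture that a camera, given by its name, has taken for a name from the list of things; names that differ only in an ending like _2 or _b are one class to them, and where a whole thing is asked for, a point or a joint stands for the part that bears it (a point fixed in the world has none). Each returns a list of dicts, best first, with "p" (0 to 1); they miss things now and then, are a little off and sometimes report something else, mostly with a low value. They report only what shows in the picture. A call takes as long as a camera call.
- arm.boxes_of(camera, target): "box" ([left, top, width, height] as shares, 0 to 1, of the picture: columns of its width, rows of its height, round what is visible of it).
The state is a dict: "t": time; "qpos": joint angles; "joint_velocities": joint speeds; "joint_torque": joint torques, N m; "position": TCP position; "eef_rot": TCP orientation; "ft_force": force on the tool from outside, world axes, zero at the start; "moment": the same for the moment, N m; "grip_width": finger opening in mm; "grasp_force": force on a finger pad.
Only numpy, scipy, OpenCV 4.12 (cv2) and the standard library are available. Lean on these libraries where they do the work, as an engineer would, in place of code of your own. Each camera call takes 0.05 s, during which the arm holds its last target. There are 200 camera calls.

TASK

The terracotta press cover has stuck on the plaster form under it and would carry it along if lifted. Slide the pair along the bench, without picking the form up, into the blue rails until the form's plywood base is fully home under their lips against the wooden stop; then pull the cover straight up off the form and set it down gently, upright, in the middle of the round wooden bat. Leave the form home in the rails and do not disturb the other things on the bench.

Things in the scene. Friction and masses are not known exactly. Their poses are not given: they have to be found in the camera images.
- form: Inner part, loose, about 0.4 kg: a square plywood base board 150 x 150 x 10 mm carrying a white square plaster block 80 x 80 mm that rises from 10 to 58 mm. Origin: centre of the base's underside (on the bench), z up, x and y along its edges. The base sticks out 23 mm all round from under the cover.
- cover: Outer part, loose, 0.35 kg: square terracotta cap 104 x 104 mm, 42 mm tall, open below, 85 x 85 mm inside, grip bar on top. It rests on the plaster block, rim 22 mm above the bench. Origin: centre of the rim, z up, axes as the form's. Sprung pads in it grip the block with roughly 5 to 15 N until lifted 36 mm clear, so the form hangs on unless held down.
- cover_grip (a point): Middle of the light wooden grip bar on the cover: bar 64 mm long (cover's x), 18 mm thick (cover's y). This point is 66 mm above the cover's origin and 18 mm below the bar's top, 24 mm above the cap; the bar is solid.
- stop: Fixed hold-down: two blue lipped rails along its x, a wooden stop across the end, face at x = 75 mm. Origin: on the bench, where the middle of the form's base lies when home; the base goes in along +x, square in any quarter turn. Channel 158 mm wide (base 150). Rails run x = -40 to 75 mm; lips 14 to 24 mm above the bench, 126 mm gap between them for the cover.
- stop_mouth (a point): Middle of the open mouth of the rails, on the bench, 72 mm before the stop's origin along its -x. Flared guides widen the channel here to about 190 mm; about 215 mm wide outside. The stop's yaw varies.
- bat: Fixed round light-wood bat, 200 mm across, 12 mm thick, flat on the bench, left or right of the rails. Origin: centre of its underside; top at 12 mm.
- jar: Bystander, loose: blue glaze jar with a white cap, 68 mm across, 85 mm tall. Origin: centre of underside.
- cup: Bystander, loose: white cup, 72 mm across, 80 mm tall. Origin: centre of underside.
- trim_tool: Bystander, loose: wooden-handled steel trimming tool about 170 mm long (along its x), 14 mm thick. Origin: on the bench under it.

How it is judged:
By the outcome, as a careful person would: the job done as asked, in the order asked, and still so for the second after the job is handed in, with the robot touching nothing.
It also fails if it takes over 64 s, if anything falls off the work surface, if the arm or the gripper's body presses on something with over 40 N, if the wrist force passes 120 N, or if a joint passes its speed limit or range.

## Working session

There is one attempt and no reset: what is moved stays moved. The work goes in short steps, Python scripts to look and compute and a shell command to move; the robot and the scene stay as the last step left them, time stands still between calls to the robot, and variables do not carry over. Pictures are saved under pics/ and viewed, at most 13 in all, crops included, and the job is handed in when it is done.

```bash
ls; mkdir -p pics; python3 - <<'E'
from rig import arm
import cv2, numpy as np
s=arm.observe(); print(s['t'],s['position'],s['eef_rot'],s['ft_force'],s['grip_width'])
ims=[]
for c in ['top','side']:
    im=arm.capture(c); cv2.imwrite(f'pics/{c}0.png',im[:,:,::-1])
    k=arm.get_calibration(c); print(c,k)
    for t in ['form','cover','cover_grip','stop','bat','jar','cup','trim_tool']:
        print(t,[(np.round(np.array(b['box'])*[560,420,560,420]).tolist(),round(b['p'],2)) for b in arm.boxes_of(c,t)[:2]])
E
```

```text
pics
0.0 [ 203.46956582 -590.55498911  204.83516917] [-3.09728561e+00 -5.18715658e-01  4.37864170e-04] [-0.78315526  0.00857431 -0.27498229] 93.92422869963254
top {'fx': 504.3077067175931, 'fy': 504.3077067175931, 'cx': 273.3018629753071, 'cy': 205.11674427114028, 'extrinsics': array([[-2.03023683e-02, -9.99790897e-01,  2.44470524e-03,
        -8.91875802e+01],
       [ 9.91946987e-01, -1.98372114e-02,  1.25090604e-01,
        -5.83384992e+02],
       [-1.25015951e-01,  4.96465352e-03,  9.92142310e-01,
        -1.37260340e+03],
       [ 0.00000000e+00,  0.00000000e+00,  0.00000000e+00,
         1.00000000e+00]])}
form [([106.0, 205.0, 67.0, 64.0], 0.78), ([410.0, 241.0, 6.0, 59.0], 0.29)]
cover [([114.0, 218.0, 46.0, 42.0], 0.59)]
cover_grip [([113.0, 213.0, 46.0, 45.0], 0.62)]
stop [([215.0, 158.0, 76.0, 64.0], 0.7)]
bat [([302.0, 204.0, 71.0, 72.0], 0.78)]
jar [([128.0, 134.0, 28.0, 29.0], 0.74)]
cup [([322.0, 129.0, 29.0, 28.0], 0.96)]
trim_tool [([412.0, 242.0, 5.0, 57.0], 0.68), ([109.0, 207.0, 62.0, 60.0], 0.59)]
side {'fx': 399.31458880048865, 'fy': 399.31458880048865, 'cx': 279.27358377664837, 'cy': 213.02873477327688, 'extrinsics': array([[-7.38460136e-01, -6.74255739e-01, -7.47174266e-03,
         3.71619684e+02],
       [ 4.21051983e-01, -4.69744016e-01,  7.75922539e-01,
        -3.56273005e+02],
       [-5.26680031e-01,  5.69841872e-01,  6.30783945e-01,
        -6.28696444e+02],
       [ 0.00000000e+00,  0.00000000e+00,  0.00000000e+00,
         1.00000000e+00]])}
form [([122.0, 316.0, 109.0, 101.0], 0.66)]
cover [([128.0, 317.0, 88.0, 81.0], 0.81)]
cover_grip [([131.0, 312.0, 82.0, 86.0], 0.83), ([83.0, 257.0, 42.0, 46.0], 0.3)]
stop [([205.0, 205.0, 103.0, 74.0], 0.62)]
bat []
jar [([84.0, 255.0, 45.0, 46.0], 0.93)]
cup [([263.0, 151.0, 27.0, 35.0], 0.86)]
trim_tool [([397.0, 180.0, 55.0, 33.0], 0.77)]
```

View pics/top0.png

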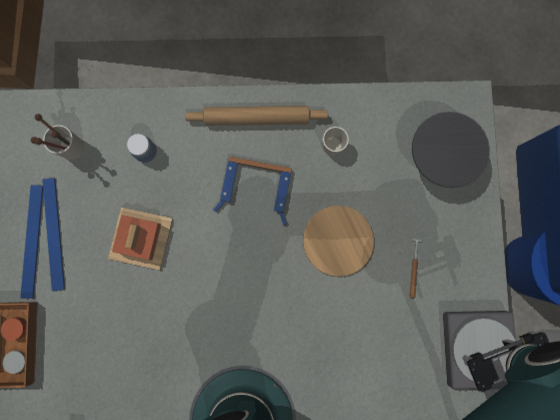

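View pics/side0.png

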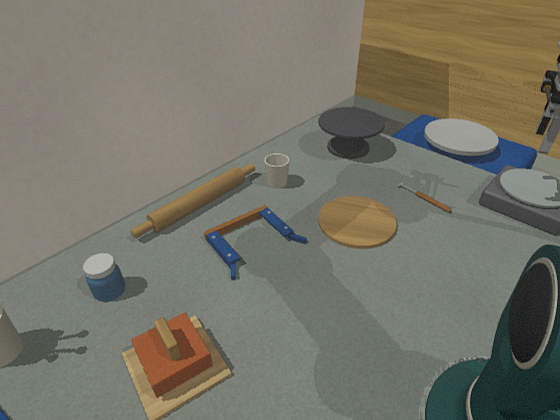

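```bash
cat > h.py <<'E'
import numpy as np, cv2
from scipy.spatial.transform import Rotation as R
from rig import arm
def px2w(k,uv,z):
    uv=np.atleast_2d(uv).astype(float); E=np.array(k['extrinsics'])
    d=np.c_[(uv[:,0]-k['cx'])/k['fx'],-(uv[:,1]-k['cy'])/k['fy'],-np.ones(len(uv))]@E[:3,:3]
    c=-E[:3,:3].T@E[:3,3]
    return c+d*((z-c[2])/d[:,2])[:,None]
def w2px(k,P):
    E=np.array(k['extrinsics']); q=np.atleast_2d(P)@E[:3,:3].T+E[:3,3]
    return np.c_[k['cx']+k['fx']*q[:,0]/-q[:,2],k['cy']-k['fy']*q[:,1]/-q[:,2]]
def rows(target,yaw,s=None):
    """shift/turn numbers for a tool-down target; yaw = world angle of the tool's y (closing) axis mod pi"""
    s=s or arm.observe(); R0=R.from_rotvec(s['eef_rot']); best=None
    for a in (yaw,yaw+np.pi):
        y=[np.cos(a),np.sin(a),0]; z=[0,0,-1]; x=np.cross(y,z)
        rv=(R0.inv()*R.from_matrix(np.c_[x,y,z])).as_rotvec()
        if best is None or np.linalg.norm(rv)<np.linalg.norm(best): best=rv
    t=R0.inv().apply(np.array(target)-s['position'])
    return np.round(best/np.radians(45),4),np.round(t/400,4)
E
python3 - <<'E'
from h import *
im=cv2.imread('pics/top0.png'); k=arm.get_calibration('top')
hsv=cv2.cvtColor(im,cv2.COLOR_BGR2HSV)
def seg(lo,hi,box,z,name):
    x,y,w,h=box; m=np.zeros(im.shape[:2],np.uint8); m[y:y+h,x:x+w]=cv2.inRange(hsv,lo,hi)[y:y+h,x:x+w]
    n,l,st,_=cv2.connectedComponentsWithStats(m); out=[]
    for i in range(1,n):
        if st[i,4]<25: continue
        uv=np.argwhere(l==i)[:,::-1]; P=px2w(k,uv,z)[:,:2]
        r=cv2.minAreaRect(P.astype(np.float32)); print(name,st[i,4],'mean',P.mean(0).round(1),'rect',np.round(r[0],1),np.round(r[1],1),round(r[2],1))
    return m
seg((5,60,60),(25,255,255),(95,195,90,85),10,'base')
seg((0,130,60),(9,255,255),(95,195,90,85),64,'cap')
seg((100,120,50),(125,255,255),(205,145,95,90),24,'rail')
seg((0,80,50),(20,255,255),(205,145,95,90),24,'stopwood')
seg((8,60,60),(25,255,255),(295,195,90,85),12,'bat')
for n,p in [('jar',(138,145)),('cup',(336,138))]: print(n,px2w(k,p,85).round(0))
c=im[140:280,90:310]; cv2.imwrite('pics/crop.png',cv2.resize(c,None,fx=3.6,fy=3.6,interpolation=cv2.INTER_CUBIC))
E
```

```text
base 2798 mean [497.9 277.2] rect [498.3 277.2] [149.7 149.4] 76.6
cap 883 mean [500.  278.3] rect [498.6 277.1] [100.6 100. ] 76.4
rail 356 mean [647.1  27.3] rect [638.3  29.7] [ 33.5 145.5] 73.1
rail 316 mean [ 623.2 -125.5] rect [ 622.1 -125.8] [ 25.3 112.3] 78.0
rail 27 mean [ 546.4 -126.1] rect [ 546.6 -126.4] [30.3  7.1] 17.1
stopwood 301 mean [700.9 -63.5] rect [700.5 -63.6] [178.4  14.4] 78.1
bat 3932 mean [ 480.2 -281.8] rect [ 479.9 -281.5] [197.6 197.3] 88.4
jar [[749. 266.  85.]]
cup [[ 758. -277.   85.]]
```

View pics/crop.png

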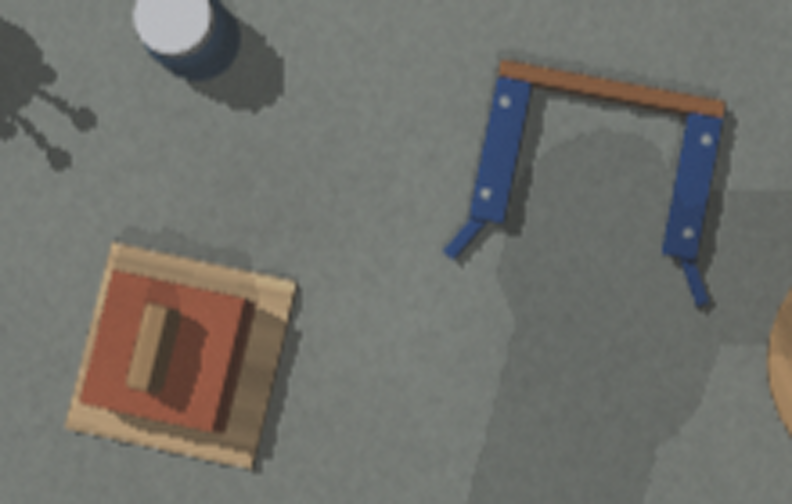

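```bash
python3 - <<'E'
from h import *
k=arm.get_calibration('wrist');s=arm.observe();E=k['extrinsics'];c=-E[:3,:3].T@E[:3,3]
R0=R.from_rotvec(s['eef_rot']);print('cam in tool',R0.inv().apply(c-s['position']),'look',R0.inv().apply(-E[2,:3]),k['fx'])
print(R0.as_matrix().round(2))
print(rows([560,-60,380],np.radians(77)))
E
```

```text
cam in tool [  80.04372181    0.71692153 -178.6874702 ] look [-2.75463101e-01  8.17273692e-04  9.61311298e-01] 345.8878180938796
[[ 0.95  0.33 -0.  ]
 [ 0.33 -0.95  0.  ]
 [-0.   -0.   -1.  ]]
(array([-1.000e-04,  1.000e-04,  7.113e-01]), array([ 1.2748, -0.9646, -0.4365]))
```

```bash
python3 -m handwheel '[[0,0,0.35,0.64,-0.48,-0.43,1],[0,0,0.35,0.64,-0.48,-0.43,1],[0,0,0.35,0.64,-0.48,-0.43,1],[0,0,0.35,0.64,-0.48,-0.43,1],[0,0,0.35,0.64,-0.48,-0.43,1],[0,0,0.35,0.64,-0.48,-0.43,1],[0,0,0.35,0.64,-0.48,-0.43,1],[0,0,0.35,0.64,-0.48,-0.43,1]]' 40
python3 - <<'E'
from h import *
print(rows([560,-60,380],np.radians(77)))
E
```

```text
t: 1.7
position: [386.1, -322.4, 380.2]
eef_rot: [3.138, 0.098, 0.005]
ft_force: [0.4, -0.1, 0.9]
grip_width: 93.7
grasp_force: 0.0
(array([ 0.0019, -0.0045,  0.3684]), array([ 0.4748, -0.6277,  0.0008]))
```

```bash
python3 -m handwheel '[[0,0,0.18,0.22,-0.3,0,1],[0,0,0.37,0.47,-0.63,0,1],[0,0,0.37,0.47,-0.63,0,1],[0,0,0.37,0.47,-0.63,0,1],[0,0,0.37,0.47,-0.63,0,1],[0,0,0.37,0.47,-0.63,0,1],[0,0,0.37,0.47,-0.63,0,1],[0,0,0.37,0.47,-0.63,0,1],[0,0,0.37,0.47,-0.63,0,1]]'
python3 - <<'E'
from h import *
import json
im=arm.capture('wrist');k=arm.get_calibration('wrist');cv2.imwrite('pics/w1.png',im[:,:,::-1])
k['extrinsics']=np.array(k['extrinsics']).tolist();json.dump(k,open('w1.json','w'))
print(arm.observe()['joint_velocities'].round(3) if hasattr(arm.observe()['joint_velocities'],'round') else arm.observe()['joint_velocities'])
E
```

```text
t: 2.6
position: [556.5, -64.0, 376.9]
eef_rot: [-3.12, 0.366, 0.001]
ft_force: [0.3, 0.2, -0.0]
grip_width: 94.0
grasp_force: 0.0
[ 0.014 -0.009  0.005  0.003 -0.001  0.001  0.   ]
```

View pics/w1.png

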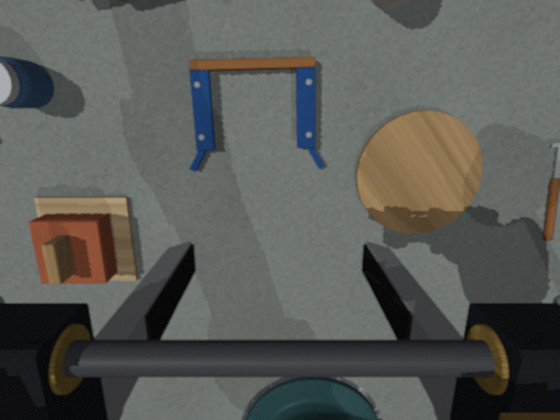

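```bash
cat > fit.py <<'E'
from h import *
import json,sys
def fit(im,k,boxes,yaw=-12.):
    hsv=cv2.cvtColor(im,cv2.COLOR_BGR2HSV); m=cv2.inRange(hsv,(100,120,40),(125,255,255)); out=[]
    for (x,y,w,h) in boxes:
        uv=np.argwhere(m[y:y+h,x:x+w])[:,::-1]+[x,y]; P=px2w(k,uv,24)[:,:2]
        r=cv2.minAreaRect(P.astype(np.float32))
        c=np.array(r[0]); 
        for _ in range(3):
            a=np.radians(yaw); X=np.array([np.cos(a),np.sin(a)]);Y=np.array([-X[1],X[0]])
            u=P@X; v=P@Y; q=[]
            lo,hi=np.percentile(u,2)+12,np.percentile(u,98)-12
            b=np.arange(lo,hi,4); e=[]
            for b0 in b:
                vv=v[(u>=b0)&(u<b0+4)]
                if len(vv)>3: e.append((b0+2,vv.min(),vv.max()))
            e=np.array(e)
            p1=np.polyfit(e[:,0],e[:,1],1);p2=np.polyfit(e[:,0],e[:,2],1)
            yaw+=np.degrees(np.arctan((p1[0]+p2[0])/2))
        out.append((yaw,np.median(e[:,1]),np.median(e[:,2]),u.min(),u.max()))
    return out
E
python3 - <<'E'
from fit import *
im=cv2.imread('pics/w1.png');k=json.load(open('w1.json'))
o=fit(im,k,[(185,60,35,90),(290,60,32,90)]); print(np.round(o,2))
im=cv2.imread('pics/top0.png');k2=arm.get_calibration('top')
print(np.round(fit(im,k2,[(218,155,20,45),(270,165,25,46)]),2))
for n,kk,f,bx in [('w',k,'w1',(180,50,150,30)),('t',k2,'top0',(215,150,85,30))]:
    im=cv2.imread(f'pics/{f}.png');x,y,w,h=bx;m=cv2.inRange(cv2.cvtColor(im,cv2.COLOR_BGR2HSV),(3,100,60),(20,255,255))[y:y+h,x:x+w]
    P=px2w(kk,np.argwhere(m)[:,::-1]+[x,y],24)[:,:2].astype(np.float32);print(n,cv2.minAreaRect(P))
im=cv2.imread('pics/w1.png');m=cv2.inRange(cv2.cvtColor(im,cv2.COLOR_BGR2HSV),(8,50,60),(25,255,255));m[:,:345]=0;m[:,490:]=0;m[250:]=0
P=px2w(k,np.argwhere(m)[:,::-1],12)[:,:2].astype(np.float32);print('bat',cv2.minEnclosingCircle(P),P.mean(0))
E
```

```text
[[-12.09 149.19 175.28 580.71 692.49]
 [-12.22  -1.57  23.57 577.   692.8 ]]
[[-12.12 150.04 172.99 580.27 689.95]
 [-12.15  -3.04  19.26 580.19 690.8 ]]
w ((702.5663452148438, -62.65049743652344), (180.1298370361328, 14.513440132141113), 77.8882064819336)
t ((700.7808227539062, -63.67986297607422), (178.4514923095703, 13.079801559448242), 77.96138000488281)
bat ((483.35784912109375, -278.8150329589844), 100.90203857421875) [ 487.02933 -279.6127 ]
```

```bash
python3 - <<'E'
from h import *
print(rows([498.3,277.2,170],np.radians(76.6)))
E
```

```text
(array([ 0.0004,  0.0008, -0.001 ]), array([-0.3393, -0.7979,  0.5176]))
```

```bash
python3 -m handwheel '[[0,0,0,-0.339,-0.798,0.518,1],[0,0,0,-0.339,-0.798,0.518,1],[0,0,0,-0.339,-0.798,0.518,1],[0,0,0,-0.339,-0.798,0.518,1],[0,0,0,-0.339,-0.798,0.518,1],[0,0,0,-0.339,-0.798,0.518,1],[0,0,0,-0.339,-0.798,0.518,1],[0,0,0,-0.339,-0.798,0.518,1],[0,0,0,-0.339,-0.798,0.518,1],[0,0,0,-0.339,-0.798,0.518,1]]'
python3 - <<'E'
from h import *
im=arm.capture('wrist');k=arm.get_calibration('wrist');cv2.imwrite('pics/w2.png',im[:,:,::-1])
im=im[:,:,::-1].copy()
print(w2px(k,[498.3,277.2,106]), rows([498.3,277.2,72],np.radians(76.6)))
E
```

```text
t: 3.65
position: [498.3, 277.7, 169.6]
eef_rot: [3.119, -0.366, -0.002]
ft_force: [-0.4, -0.6, -0.1]
grip_width: 94.0
grasp_force: 0.0
[[276.62277764 222.8109283 ]] (array([ 0.0008, -0.0003, -0.0015]), array([-0.0022, -0.0007,  0.246 ]))
```

View pics/w2.png

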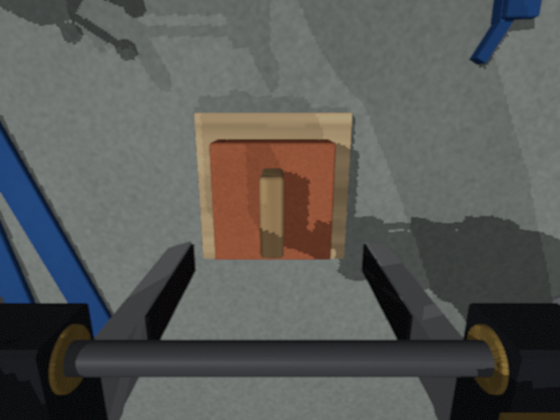

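```bash
python3 -m handwheel '[[0,0,0,-0.002,-0.008,0.12,1],[0,0,0,-0.002,-0.008,0.22,1],[0,0,0,-0.002,-0.008,0.246,1],[0,0,0,-0.002,-0.008,0.246,0.3],[0,0,0,-0.002,-0.008,0.246,-0.4],[0,0,0,-0.002,-0.008,0.246,-1],[0,0,0,-0.002,-0.008,0.246,-1],[0,0,0,-0.002,-0.008,0.246,-1],[0,0,0,-0.002,-0.008,0.246,-1],[0,0,0,-0.002,-0.008,0.246,-1]]' 40
python3 - <<'E'
from h import *
a=np.radians(-12.1);X=np.array([np.cos(a),np.sin(a)]);Y=np.array([-X[1],X[0]])
s=arm.observe();p=s['position'][:2];print('uv',p@X,p@Y,s['moment'])
t=X*(p@X)+Y*86
print(rows([*t,s['position'][2]],a+np.pi/2))
E
```

```text
t: 4.7
position: [498.4, 281.6, 72.0]
eef_rot: [-3.12, 0.366, -0.0]
ft_force: [-0.5, 0.2, 0.3]
grip_width: 41.3
grasp_force: 0.0
uv 428.3452921625547 379.79331026599925 [ 0.02153385 -0.0001769   0.03917108]
(array([-0.0002, -0.0001, -0.0287]), array([ 1.650e-02,  7.343e-01, -1.000e-04]))
```

Still closing; keep the pose.

```bash
python3 -m handwheel '[[0,0,0,0,0,0,-1],[0,0,0,0,0,0,-1],[0,0,0,0,0,0,-1],[0,0,0,0,0,0,-1],[0,0,0,0,0,0,-1],[0,0,0,0,0,0,-1],[0,0,0,0,0,0,-1]]' 40
python3 - <<'E'
from h import *
a=np.radians(-12.1);X=np.array([np.cos(a),np.sin(a)]);Y=np.array([-X[1],X[0]])
s=arm.observe();p=s['position'][:2];print('uv',p@X,p@Y,s['moment'])
t=X*(p@X)+Y*86
print(rows([*t,s['position'][2]],a+np.pi/2))
E
```

```text
t: 5.4
position: [498.4, 281.7, 71.9]
eef_rot: [-3.12, 0.366, -0.0]
ft_force: [1.7, 3.4, -3.4]
grip_width: 17.4
grasp_force: 40.0
uv 428.2972905517525 379.9676573857352 [ 0.76895653 -0.24293313 -0.04563966]
(array([-0.0005,  0.    , -0.0285]), array([ 1.650e-02,  7.347e-01, -3.000e-04]))
```

```bash
python3 -m handwheel '[[0,0,-0.01,0.001,0.02,0,-1],[0,0,-0.02,0.002,0.06,0,-1],[0,0,-0.028,0.003,0.11,0,-1],[0,0,-0.028,0.004,0.16,0,-1],[0,0,-0.028,0.006,0.21,0,-1],[0,0,-0.028,0.007,0.26,0,-1],[0,0,-0.028,0.008,0.31,0,-1],[0,0,-0.028,0.009,0.36,0,-1],[0,0,-0.028,0.01,0.4,0,-1],[0,0,-0.028,0.01,0.43,0,-1]]' 40
python3 - <<'E'
from h import *
a=np.radians(-12.1);X=np.array([np.cos(a),np.sin(a)]);Y=np.array([-X[1],X[0]])
s=arm.observe();p=s['position'][:2];print('uv',p@X,p@Y,s['moment'])
print(rows([*(X*428+Y*86),72],a+np.pi/2))
E
```

```text
t: 6.4
position: [461.9, 111.7, 71.8]
eef_rot: [3.123, -0.333, -0.001]
ft_force: [3.1, 2.4, -1.5]
grip_width: 17.9
grasp_force: 40.0
uv 428.2508593087825 206.0239593897499 [ 0.83300559 -0.78875704  0.01123495]
(array([ 0.0007,  0.0004, -0.0018]), array([-2.000e-04,  3.001e-01, -3.000e-04]))
```

```bash
python3 -m handwheel '[[0,0,-0.001,0,0.03,0,-1],[0,0,-0.001,0,0.08,0,-1],[0,0,-0.001,0,0.13,0,-1],[0,0,-0.001,0,0.18,0,-1],[0,0,-0.001,0,0.23,0,-1],[0,0,-0.001,0,0.27,0,-1],[0,0,-0.001,0,0.3,0,-1],[0,0,-0.001,0,0.3,0,-1]]'
python3 - <<'E'
from h import *
a=np.radians(-12.1);X=np.array([np.cos(a),np.sin(a)]);Y=np.array([-X[1],X[0]])
s=arm.observe();p=s['position'][:2];print('uv',p@X,p@Y,s['moment'])
print(rows([*(X*535+Y*86),72],a+np.pi/2))
im=arm.capture('top')[:,:,::-1];c=im[140:280,190:320];c2=arm.capture('wrist')[:,:,::-1]
c=cv2.resize(c,(390,420),interpolation=cv2.INTER_CUBIC)
cv2.imwrite('pics/m1.png',np.hstack([c,cv2.resize(c2,(400,300)) if 0 else c2[:,80:480]]))
E
```

```text
t: 7.2
position: [436.7, -5.5, 71.8]
eef_rot: [3.123, -0.333, -0.001]
ft_force: [-0.6, -1.6, -2.9]
grip_width: 17.6
grasp_force: 40.0
uv 428.14183462908227 86.14746639530499 [-0.25120611  0.19549441  0.13517333]
(array([ 0.001 ,  0.0009, -0.0019]), array([ 0.2671, -0.    , -0.0007]))
```

View pics/m1.png

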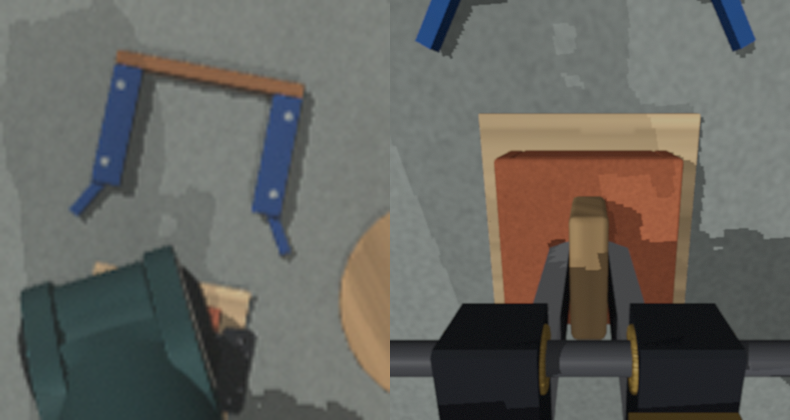

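```bash
python3 -m handwheel '[[0,0,-0.002,0.03,-0.0025,0,-1],[0,0,-0.002,0.07,-0.0025,0,-1],[0,0,-0.002,0.11,-0.0025,0,-1],[0,0,-0.002,0.14,-0.0025,0,-1],[0,0,-0.002,0.16,-0.0025,0,-1],[0,0,-0.002,0.16,-0.0025,0,-1]]'
python3 - <<'E'
from h import *
a=np.radians(-12.1);X=np.array([np.cos(a),np.sin(a)]);Y=np.array([-X[1],X[0]])
s=arm.observe();p=s['position'][:2];print('uv',p@X,p@Y,'F',s['ft_force'][:2]@X,s['ft_force'][:2]@Y,s['moment'])
c2=arm.capture('wrist')[:,:,::-1];cv2.imwrite('pics/w3.png',c2)
E
```

```text
t: 7.9
position: [500.7, -16.0, 71.6]
eef_rot: [-3.124, 0.327, 0.0]
ft_force: [2.3, -0.4, -4.6]
grip_width: 17.6
grasp_force: 40.0
uv 492.89420457789754 89.34648806384341 F 2.3499259056483344 0.0676336825117524 [-0.16596643 -0.46934266  0.10527678]
```

View pics/w3.png

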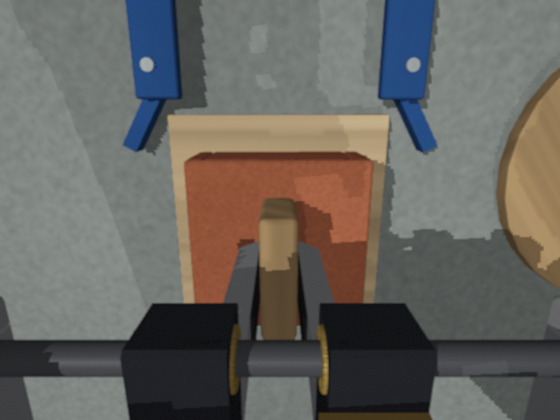

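```bash
python3 - <<'E'
from h import *
a=np.radians(-12.1);X=np.array([np.cos(a),np.sin(a)]);Y=np.array([-X[1],X[0]])
for u in (520,575,610,625): print(u,rows([*(X*u+Y*88.2),72],a+np.pi/2))
E
```

```text
520 (array([-0.0005,  0.    ,  0.0032]), array([ 0.0687,  0.0029, -0.001 ]))
575 (array([-0.0005,  0.    ,  0.0032]), array([ 0.2062,  0.0033, -0.001 ]))
610 (array([-0.0005,  0.    ,  0.0032]), array([ 0.2937,  0.0035, -0.001 ]))
625 (array([-0.0005,  0.    ,  0.0032]), array([ 0.3312,  0.0036, -0.001 ]))
```

```bash
python3 -m handwheel '[[0,0,0.003,0.02,0.002,0,-1],[0,0,0.003,0.05,0.003,0,-1],[0,0,0.003,0.08,0.003,0,-1],[0,0,0.003,0.11,0.003,0,-1],[0,0,0.003,0.14,0.003,0,-1],[0,0,0.003,0.17,0.003,0,-1],[0,0,0.003,0.2,0.003,0,-1],[0,0,0.003,0.22,0.003,0,-1],[0,0,0.003,0.22,0.003,0,-1]]'
python3 - <<'E'
from h import *
a=np.radians(-12.1);X=np.array([np.cos(a),np.sin(a)]);Y=np.array([-X[1],X[0]])
s=arm.observe();p=s['position'][:2];print('uv',p@X,p@Y,'F',s['ft_force'][:2]@X,s['ft_force'][:2]@Y,s['moment'])
print(rows([*(X*617+Y*88.2),72],a+np.pi/2))
E
```

```text
t: 8.85
position: [586.8, -36.1, 71.7]
eef_rot: [-3.124, 0.332, -0.0]
ft_force: [-0.5, -0.9, -8.0]
grip_width: 18.1
grasp_force: 40.0
uv 581.3054916609735 87.67266528291657 F -0.30178765591536255 -1.0305160531578583 [ 0.08447813  0.07068474 -0.00157137]
(array([-0.0004, -0.0002, -0.0011]), array([ 0.0892, -0.0014, -0.0008]))
```

```bash
python3 -m handwheel '[[0,0,-0.001,0.02,-0.001,0.001,-1],[0,0,-0.001,0.045,-0.001,0.001,-1],[0,0,-0.001,0.06,-0.001,0.001,-1],[0,0,-0.001,0.07,-0.001,0.001,-1],[0,0,-0.001,0.07,-0.001,0.001,-1]]'
python3 -m handwheel '[[0,0,0,0.003,0,0.001,-1],[0,0,0,0.006,0,0.001,-1],[0,0,0,0.009,0,0.001,-1],[0,0,0,0.012,0,0.001,-1],[0,0,0,0.015,0,0.001,-1]]'
python3 - <<'E'
from h import *
a=np.radians(-12.1);X=np.array([np.cos(a),np.sin(a)]);Y=np.array([-X[1],X[0]])
s=arm.observe();p=s['position'][:2];print('uv',p@X,p@Y,'F',s['ft_force'][:2]@X,s['ft_force'][:2]@Y,s['moment'])
E
```

```text
t: 9.35
position: [613.7, -41.4, 71.6]
eef_rot: [-3.124, 0.331, -0.001]
ft_force: [0.2, 0.9, -3.6]
grip_width: 17.8
grasp_force: 40.0
t: 9.85
position: [618.3, -42.1, 71.6]
eef_rot: [3.124, -0.33, -0.002]
ft_force: [-1.7, 1.3, -3.5]
grip_width: 18.1
grasp_force: 40.0
uv 613.3804935317561 88.41931073627298 F -1.904013279065453 0.92949436273174 [ 0.11953644  0.10411298 -0.01725596]
```

Now slow feeding until contact with the stop.

```bash
for i in 1; do python3 -m handwheel '[[0,0,0,0.0025,0,0,-1],[0,0,0,0.005,0,0,-1],[0,0,0,0.0075,0,0,-1],[0,0,0,0.01,0,0,-1]]'; done
python3 - <<'E'
from h import *
a=np.radians(-12.1);X=np.array([np.cos(a),np.sin(a)]);Y=np.array([-X[1],X[0]])
s=arm.observe();p=s['position'][:2];print('uv',p@X,p@Y,'F',s['ft_force'][:2]@X,s['ft_force'][:2]@Y,s['moment'])
E
```

```text
t: 10.25
position: [622.2, -42.9, 71.6]
eef_rot: [3.124, -0.33, -0.002]
ft_force: [-16.1, 5.2, 16.6]
grip_width: 17.6
grasp_force: 40.0
uv 617.3775702050738 88.48638511379083 F -16.780681999971712 1.6851169205686776 [ 0.90177343  3.54236093 -0.05262522]
```

```bash
python3 -m handwheel '[[0,0,0,0.0015,0,0,-1],[0,0,0,0.0025,0,0,-1],[0,0,0,0.0025,0,0,-1]]'
python3 - <<'E'
from h import *
a=np.radians(-12.1);X=np.array([np.cos(a),np.sin(a)]);Y=np.array([-X[1],X[0]])
s=arm.observe();p=s['position'][:2];print('uv',p@X,p@Y,'F',s['ft_force'][:2]@X,s['ft_force'][:2]@Y,s['moment'])
im=arm.capture('side')[:,:,::-1];c=im[180:300,180:330];c2=arm.capture('wrist')[:,:,::-1]
cv2.imwrite('pics/m2.png',np.hstack([cv2.resize(c,(400,420),interpolation=cv2.INTER_CUBIC),c2[:,80:480]]))
E
```

```text
t: 10.55
position: [622.6, -43.0, 71.7]
eef_rot: [3.124, -0.33, -0.004]
ft_force: [-18.5, 3.4, 16.3]
grip_width: 17.5
grasp_force: 40.0
uv 617.7789242070576 88.458760118062 F -18.78176570553826 -0.5618448180308466 [ 0.63443023  3.9429221  -0.03292325]
```

View pics/m2.png

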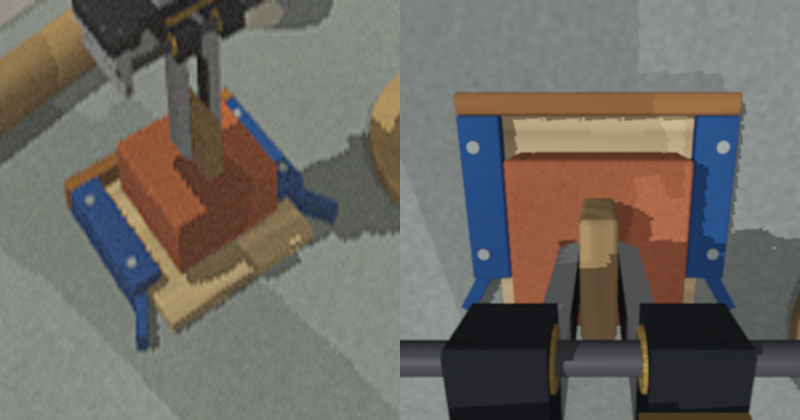

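```bash
python3 -m handwheel '[[0,0,0,-0.001,0,0,-1],[0,0,0,-0.001,0,-0.008,-1],[0,0,0,-0.001,0,-0.018,-1],[0,0,0,-0.001,0,-0.03,-1],[0,0,0,-0.001,0,-0.045,-1],[0,0,0,-0.001,0,-0.06,-1],[0,0,0,-0.001,0,-0.08,-1],[0,0,0,-0.001,0,-0.1,-1],[0,0,0,-0.001,0,-0.13,-1],[0,0,0,-0.001,0,-0.17,-1]]'
python3 -m handwheel '[[0,0,0,0,0,-0.05,-1],[0,0,0,0,0,-0.11,-1],[0,0,0,0,0,-0.15,-1],[0,0,0,0,0,-0.15,-1]]'
python3 - <<'E'
from h import *
c=arm.capture('wrist')[:,:,::-1];im=arm.capture('side')[:,:,::-1]
cv2.imwrite('pics/m3.png',np.hstack([cv2.resize(im[100:300,150:340],(400,420),interpolation=cv2.INTER_CUBIC),c[:,80:480]]))
print(arm.observe()['ft_force'],rows([482,-280,215],np.radians(77.9)))
E
```

```text
t: 11.65
position: [623.9, -43.6, 140.5]
eef_rot: [-3.124, 0.331, -0.001]
ft_force: [0.2, 0.2, -4.1]
grip_width: 17.5
grasp_force: 40.0
t: 12.05
position: [624.9, -43.6, 202.0]
eef_rot: [3.124, -0.331, 0.007]
ft_force: [0.3, 0.1, -4.5]
grip_width: 18.1
grasp_force: 40.0
[ 0.41295093 -0.11565879 -5.30534722] (array([ 0.0001, -0.0002,  0.0003]), array([-0.2224,  0.6518, -0.0402]))
```

View pics/m3.png

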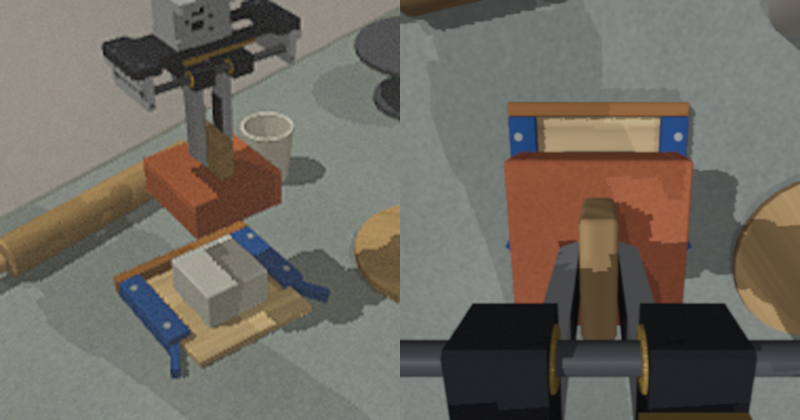

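```bash
python3 -m handwheel '[[0,0,0,-0.02,0.05,0,-1],[0,0,0,-0.05,0.15,0,-1],[0,0,0,-0.085,0.25,0,-1],[0,0,0,-0.12,0.35,0,-1],[0,0,0,-0.154,0.45,0,-1],[0,0,0,-0.188,0.55,0,-1],[0,0,0,-0.21,0.62,0,-1],[0,0,0,-0.222,0.652,0,-1],[0,0,0,-0.222,0.652,0,-1]]'
python3 - <<'E'
from h import *
print(rows([481.7,-280.2,90],np.radians(77.9)))
E
```

```text
t: 13.05
position: [480.9, -281.5, 198.1]
eef_rot: [-3.123, 0.335, 0.003]
ft_force: [0.8, -0.3, -4.1]
grip_width: 17.5
grasp_force: 40.0
(array([-0.0002,  0.0021, -0.0032]), array([ 0.0018, -0.0036,  0.2702]))
```

```bash
python3 -m handwheel '[[0,0.002,-0.003,0.002,-0.004,0.08,-1],[0,0.002,-0.003,0.002,-0.004,0.17,-1],[0,0.002,-0.003,0.002,-0.004,0.25,-1],[0,0.002,-0.003,0.002,-0.004,0.3,-1],[0,0.002,-0.003,0.002,-0.004,0.325,-1],[0,0.002,-0.003,0.002,-0.004,0.33,-1],[0,0.002,-0.003,0.002,-0.004,0.33,-1]]'
python3 -m handwheel '[[0,0,0,0,0,0.002,-1],[0,0,0,0,0,0.004,-1],[0,0,0,0,0,0.006,-1],[0,0,0,0,0,0.008,-1],[0,0,0,0,0,0.008,-1]]'
```

```text
t: 13.75
position: [484.0, -278.2, 67.5]
eef_rot: [3.125, -0.326, 0.003]
ft_force: [0.2, -0.7, -3.2]
grip_width: 17.8
grasp_force: 40.0
t: 14.25
position: [483.4, -278.7, 63.9]
eef_rot: [3.124, -0.327, 0.002]
ft_force: [0.1, 0.2, -4.2]
grip_width: 17.6
grasp_force: 40.0
```

```bash
python3 -m handwheel '[[0,0,0,-0.002,0.003,0.0015,-1],[0,0,0,-0.002,0.003,0.003,-1],[0,0,0,-0.002,0.003,0.0045,-1],[0,0,0,-0.002,0.003,0.0045,-1]]'
```

```text
t: 14.65
position: [482.3, -279.6, 61.9]
eef_rot: [3.125, -0.327, 0.002]
ft_force: [-0.5, -0.2, -3.9]
grip_width: 18.1
grasp_force: 40.0
```

```bash
python3 -m handwheel '[[0,0,0,0,0,0.001,-1],[0,0,0,0,0,0.002,-1],[0,0,0,0,0,0.003,-1],[0,0,0,0,0,0.003,-1]]'
```

```text
t: 15.05
position: [482.5, -279.7, 61.6]
eef_rot: [3.124, -0.327, 0.003]
ft_force: [-5.2, 3.9, 11.8]
grip_width: 18.1
grasp_force: 40.0
```

```bash
python3 -m handwheel '[[0,0,0,0,0,-0.001,-1],[0,0,0,0,0,-0.001,-0.4],[0,0,0,0,0,-0.001,0],[0,0,0,0,0,-0.001,0],[0,0,0,0,0,-0.001,0],[0,0,0,0,0,-0.001,0],[0,0,0,0,0,-0.001,0]]'
python3 -m handwheel '[[0,0,0,0,0,-0.04,0],[0,0,0,0,0,-0.12,0],[0,0,0,0,0,-0.24,0],[0,0,0,0,0,-0.36,0],[0,0,0,0,0,-0.45,0],[0,0,0,0,0,-0.45,0]]'
python3 -m handwheel '[[0,0,0,-0.05,0,0,0],[0,0,0,-0.15,0,0,0],[0,0,0,-0.25,0,0,0],[0,0,0,-0.25,0,0,0]]'
python3 - <<'E'
from h import *
w=arm.capture('wrist')[:,:,::-1];im=arm.capture('side')[:,:,::-1]
cv2.imwrite('pics/m4.png',np.hstack([cv2.resize(im[130:290,190:430],(400,420)),cv2.resize(w,(400,420))]))
k=arm.get_calibration('wrist')
for t,z in (('bat',12),('cover',0)): print(t,[(np.round(np.array(b['box'])*[560,420,560,420]).tolist(),b['p']) for b in arm.boxes_of('wrist',t)[:1]])
print(w2px(k,[[481.7,-280.2,12]]))
m=cv2.inRange(cv2.cvtColor(w,cv2.COLOR_BGR2HSV),(0,130,60),(9,255,255));n,l,st,c=cv2.connectedComponentsWithStats(m);i=1+st[1:,4].argmax()
print(px2w(k,c[i],54),st[i])
E
```

```text
t: 15.75
position: [482.4, -279.6, 61.2]
eef_rot: [3.124, -0.327, 0.002]
ft_force: [-0.6, -0.1, -0.9]
grip_width: 46.6
grasp_force: 0.0
t: 16.35
position: [484.0, -280.4, 246.2]
eef_rot: [3.121, -0.327, 0.013]
ft_force: [0.5, -0.7, -0.6]
grip_width: 46.9
grasp_force: 0.0
t: 16.75
position: [380.4, -258.6, 240.6]
eef_rot: [3.123, -0.33, -0.001]
ft_force: [1.2, 0.4, 0.1]
grip_width: 47.1
grasp_force: 0.0
bat [([190.0, 2.0, 174.0, 174.0], 0.63)]
cover [([224.0, 25.0, 106.0, 113.0], 0.82)]
[[277.34039061  90.62207613]]
[[ 489.76030366 -282.15575566   54.        ]] [ 225   26  106  109 9391]
```

View pics/m4.png

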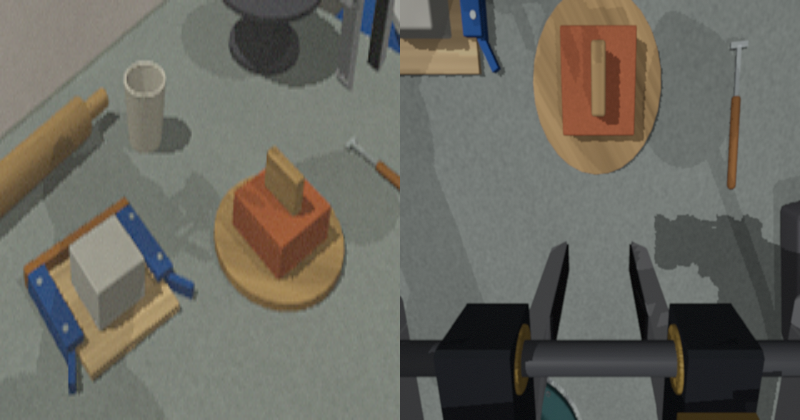

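```bash
python3 - <<'E'
from h import *
im=arm.capture('top')[:,:,::-1].copy();k=arm.get_calibration('top')
a=np.radians(-12.1);X=np.array([np.cos(a),np.sin(a)]);Y=np.array([-X[1],X[0]])
m=cv2.inRange(cv2.cvtColor(im,cv2.COLOR_BGR2HSV),(8,50,50),(25,255,255));m[:150]=0;m[235:]=0;m[:,:215]=0;m[:,295:]=0
P=px2w(k,np.argwhere(m)[:,::-1],10)[:,:2];u=P@X;v=P@Y
for b in range(20,150,15):
    q=u[(v>b)&(v<b+8)]
    if len(q): print(b,q.min().round(1),q.max().round(1))
cv2.imwrite('pics/t9.png',cv2.resize(im[140:290,200:400],(800,600),interpolation=cv2.INTER_CUBIC))
E
```

```text
20 543.3 709.1
35 543.4 709.3
50 543.5 709.4
65 543.1 709.0
80 543.2 709.1
95 543.3 709.3
110 541.7 709.4
125 543.5 709.0
140 543.6 709.2
```

View pics/t9.png

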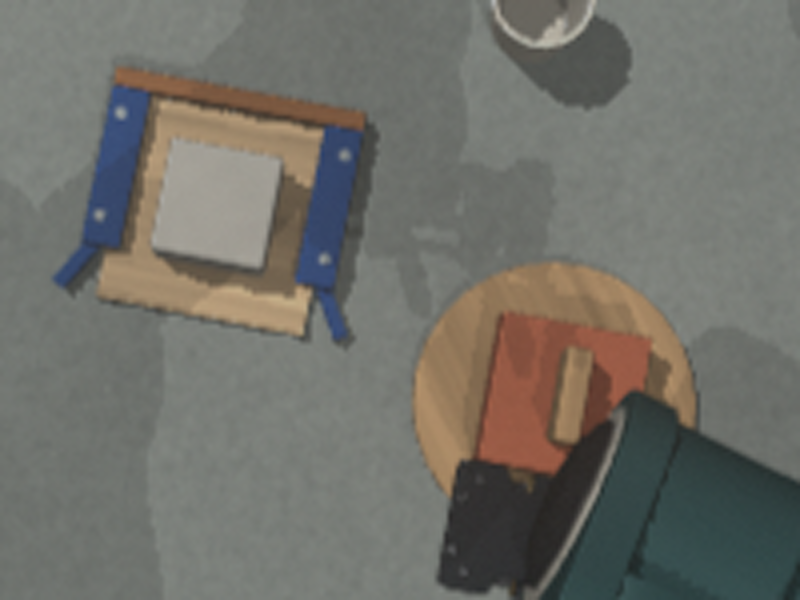

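```bash
python3 -c "
from rig import arm
print(arm.sign_off())"
```

```text
the job is handed in; nothing more can be done
None
```

The form is home in the rails against the stop, the cover stands upright in the middle of the bat, nothing else on the bench was touched, and the job is handed in after about 17 s of robot time.

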